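# Let the clay extruder's plunger back off its ratchet pawl

## Robot

A 6-joint arm with a two-finger parallel gripper is mounted at the origin on the work surface; the furniture and walls round the work are solid. World frame = base frame: x ahead of the robot, y to its left, z up, the work surface at z = 0. Lengths are in mm, angles in rad, forces in N, time in s.
With the tool pointing down it reaches from about 350 to 775 mm from the base axis. Payload 7.3 kg.
Tool frame: the origin (TCP) lies on the centre line of the jaws, within the pads' length; the fingertips stand 22 mm ahead of it and the grasp point (between the pads) lies 3 mm ahead of it; z points along the fingers, y is the direction in which the jaws open and shut (so a half turn about z gives the same grasp; the last joint's range is limited). The gripper opens to 92 mm and grips with 3 to 60 N. Pads are 19 mm wide; open, the fingers measure 130 mm over their backs; the gripper's body (75 mm by 190 mm) begins 47 mm behind the grasp point.
Start: joints at [-0.146, 0.342, 1.524, -0, 1.275, -0.146], TCP at [525.019, 0.019, 225.341] pointing down, gripper open.
Joint ranges: [-2.53, 2.53], [-0.77, 2.02], [0.04, 2.7], [-1, 4.14], [0.28, 2.66], [-3.11, 3.11]. Speed limits (rad/s): [2.57, 2.57, 3.14, 3.14, 3.14, 3.14].

## Interface

Orientations are given as [roll, pitch, yaw] about the fixed x, y, z axes, in that order (R = Rz(yaw) Ry(pitch) Rx(roll)).
In Python, from plant import get_obs, capture, bot, spot_in gives the robot as it stands.
- The arm moves only by the shell command python3 -m handwheel 'ROWS' [OPENING]. ROWS is JSON, a list of rows, each a list of 2 entries, a list of its own where there are three numbers: the shift along the world's x, y, z in mm, then the turn, a rotation vector about the world's x, y, z in rad. In form: [[[x, y, z], [wx, wy, wz]], ...]. A call has 1 to 12 rows; each row shifts and turns the commanded pose from where the row before left it; what a row does not reach is not made up. A row lasts 1/8 s, in which the tool goes at most 62.5 mm and 10.7 degrees, less where a joint would pass 70% of its speed; a pose out of reach is approached as far as the arm can. A call is refused whole if a number of a shift passes 62.5 or a number of a turn 0.188, either way. A call with a gripper value outside its range is refused whole. OPENING is the closure, from 0 (fully open) to 1 (shut), set as the call begins (- or left out, the last holds). The fingers move at their own pace and stop on an object; the grip force is fixed at half the most. Time passes only in rows, so rows that do not move let the fingers close. It gives the time, the measured TCP pose, the force and the opening at its end, in the units of the state.
- get_obs(): the state, without advancing time (a new reading comes with each control period).
- capture(name): name is "scene" or "side" or "wrist"; returns a dict with "img" (384x512x3 uint8, red, green, blue), "fx", "fy", "cx", "cy" (pixels), "cam_to_world" (4x4, takes a point from camera to world coordinates). Camera axes: x right, y up, looking along -z (the intrinsics and any distortion apply to the point x, -y, -z); pixel columns grow to the right and rows downward; lengths in mm; the calibration is good to about 2 mm. A picture is of the moment at which its call begins. There is no depth.
- bot.close_job(): hands the job in, once; it reports no verdict.
Trained networks look in the newest picture that a camera, given by its name, has taken for a name from the list of things; names that differ only in an ending like _2 or _b are one class to them, and where a whole thing is asked for, a point or a joint stands for the part that bears it (a point fixed in the world has none). Each returns a list of dicts, best first, with "score" (0 to 1); they miss things now and then, are a little off and sometimes report something else, mostly with a low value. They report only what shows in the picture. A call takes as long as a camera call.
- spot_in(thing, camera): "xyz" ([x, y, z] in mm, in the coordinates of the camera as it stood for that picture, good to about 4 mm: the middle of the surface that is visible of it).
The state is a dict: "time": time; "joint_positions": joint angles; "dq": joint speeds; "tau": joint torques, N m; "tool_pos": TCP position; "tcp_rot": TCP orientation; "contact_force": force on the tool from outside, world axes, zero at the start; "moment": the same for the moment, N m; "grip_width": finger opening in mm.
Only numpy, scipy, OpenCV 4.12 (cv2) and the standard library are available. Lean on these libraries where they do the work, as an engineer would, in place of code of your own. Each camera call takes 0.05 s, during which the arm holds its last target. There are 200 camera calls.

## Task

The clay extruder is still under pressure, its crank held by the ratchet pawl; back its plunger right off so that the barrel can be refilled. Press the pawl's release lever fully down and leave it down, ease the crank a touch clockwise to take the load off the pawl so that it swings clear of the teeth (never force the wheel against it or pry at it), then let the crank back anticlockwise under control, without letting it fly back. Wind it on until the plunger just rests against its stop screw, feeling for it gently rather than ramming it, let go, and leave the things lying about undisturbed.

Things in the scene. Friction and masses are not known exactly. Their poses are not given: they have to be found in the camera images.
- extruder: Bench clay extruder, grey cast metal, bolted down: base 112 x 330 x 12 mm, gear housing 84 mm wide, 182 mm high, 62 mm aluminium barrel to the right (cap's top 192 mm up). Origin under the middle of the housing, on the worktop; x points away from the operator (crank on the -x side), y to his left (away from the barrel), z up; yaw varies. Crank, rack and plunger have a return spring
- crank_axis (a point): Point on the crank shaft's axis (along the extruder's x), in the plane of the middle of the crank's grip: at (-88, 0, 115) mm in the extruder's frame. The grip goes round this point in the extruder's y-z plane on a circle of 65 mm radius
- grip_center (a point): Centre of the crank's wooden grip: a revolving sleeve 44 mm long, 17 mm thick, lying along the shaft's axis, with the 8 mm crank arm at its far end; can be pinched from above. At crank angle q it stands (q - 0.96) rad from straight up, to the right (barrel side) where positive. The spring pulls it anticlockwise with 5 to 10 N at the start, less and less on the way back
- crank_angle (a joint): Crank angle, rad: grows clockwise as the operator sees it, driving the plunger in by 30 mm a rad; starts at 1.3 to 2.1, on the pawl, and ends on the stop screw, somewhere at 0.2 to 0.45. The return spring (0.4 N m a rad, slack at 0.45) turns it anticlockwise but dies out in the friction (0.1 N m) at 0.6 to 0.7; the rest, about 3 N at the grip, is wound back by hand and stays where it is left
- plunger: Plunger disc, 53 mm across, on the toothed rack; slides along the extruder's y inside the 62 mm barrel and out of its mouth. Origin on the rack's axis, 153 mm up
- plunger_back (a point): Point on the flat back of the plunger disc that meets the stop screw's head, 19 mm above the rack's axis
- stop_screw: Depth-stop screw of the plunger: steel hexagon head, 15 mm across, sticking out of the right face of the housing above the rack, turned out by a different amount each time. Origin in the middle of its flat head, axes as the extruder's; plunger_back meets it here. It is stiff: it must be met gently, at less than 25 N on the screw (about 12 N at the grip)
- crank: Crank (arm, grip) with its steel ratchet wheel, which sits between arm and housing: 86 mm across, 10 mm thick, 24 saw teeth (0.262 rad each) with slightly hooked faces. Origin on the shaft's axis inside the housing, at (0, 0, 115) mm of the extruder; turns about the extruder's x
- pawl: Holding pawl: dark steel finger, 10 x 15 x 42 mm, upright at the left of the wheel, nose under a tooth: no turning anticlockwise. Origin on its pivot line, at (0, 46.5, 80) mm of the extruder. Moved by the lever through a light spring, not by hand. The loaded tooth traps it; with the lever down it swings clear (0.5 rad to the left) once the crank has been eased about 0.03 rad clockwise
- pawl_nose (a point): Point on top of the pawl's nose. In the extruder's frame its y is about 43 mm while the pawl is in the teeth and about 63 mm when it has swung clear
- lever_pad (a point): Middle of the top of the release lever's ribbed steel thumb pad, 36 x 26 mm. The lever turns on the pawl's pivot and points to the operator's left; in the extruder's frame the pad is at about (-62, 96, 114) mm with the lever up, (-62, 107, 79) mm with it down. Pressed down from above with 2 to 4 N; stays where it is left
- release_lever (a joint): Angle of the release lever, rad: 0 = up (pawl sprung into the teeth), 0.62 = fully down at its stop (pawl sprung outwards)
- boxwood_tool: bystander: wooden modelling tool lying in front of the extruder, 200 x 17 x 12 mm; origin on its underside. Leave it alone
- ring_cutter: bystander: tin ring, 66 mm across, 30 mm high, in front of the barrel; origin on its underside. Leave it alone
- clay_lump: bystander: grey lump of clay, 42 mm across, 36 mm high, in front of the barrel's far end; origin on its underside. Leave it alone
- stamp: bystander: white plaster stamp, 42 mm across, 52 mm high, to the left of the extruder; origin on its underside. Leave it alone
- beaker: bystander: grey beaker, 69 mm across, 92 mm high, in front of the barrel's open end at the right; origin on its underside. Leave it alone

How it is judged (in metres and radians):
On the way, in this order (a step that is already met when the one before it is completed fails the run):
1. the release lever is pressed fully down (value of joint release_lever above 0.54 rad), for 0.1 s.
2. the pawl, relieved of its load, has swung clear of the teeth (y of pawl_nose in the frame of extruder above 0.052 m), for 0.2 s.
3. the plunger is wound all the way back onto its stop screw (y of plunger_back in the frame of stop_screw above -0.0015 m), for 0.2 s.
At the end, for the whole second after the job is handed in: the plunger rests fully back against its stop screw (within 1.5 mm, 3 mm at the grip), the release lever is still down (over 0.54 of its 0.62 rad) and the pawl is clear of the teeth (y of plunger_back in the frame of stop_screw above -0.0015 m and velocity of joint crank_angle between -0.1 and 0.1 rad/s and value of joint release_lever above 0.54 rad and y of pawl_nose in the frame of extruder above 0.052 m); the robot touches nothing.
It fails at once if the crank flies back (faster than 2.5 rad/s, 0.16 m/s at the grip) (velocity of joint crank_angle below -2.5 rad/s).
It fails at once if the wheel is forced against the pawl (over 30 N on the tooth) (contact force between pawl and crank above 30 N).
It fails at once if the pawl is pushed or pried directly (over 3 N) (contact force between the arm and pawl above 3 N).
It fails at once if the plunger is rammed or wrenched onto its stop screw (over 25 N on the screw, about 12 N at the grip) (contact force between plunger and stop_screw above 25 N).
It fails at once if a thing lying about is shifted by more than 30 mm (distance of any of boxwood_tool, ring_cutter, clay_lump, stamp, beaker from where it was at the start of the episode above 0.03 m).
It also fails if it takes over 54 s, if anything falls off the work surface, if the arm or the gripper's body presses on something with over 40 N, if the wrist force passes 120 N, or if a joint passes its speed limit or range.

## Working session

There is one attempt and no reset: what is moved stays moved. The work goes in short steps, Python scripts to look and compute and a shell command to move; the robot and the scene stay as the last step left them, time stands still between calls to the robot, and variables do not carry over. Pictures are saved under pics/ and viewed, about 8 in all and at most 12, crops included, and the job is handed in when it is done.

```bash
mkdir -p pics; cat > h.py <<'E'
import numpy as np, cv2
from plant import get_obs, capture, bot, spot_in
def w(thing,cam,c,n=1):
    out=[]
    for d in spot_in(thing,cam)[:n]:
        p=c["cam_to_world"]@np.r_[d["xyz"],1]
        out.append((round(d["score"],2),p[:3].round(1).tolist()))
    return out
def save(c,f): cv2.imwrite(f,c["img"][:,:,::-1])
E
python3 - <<'E'
from h import *
print(get_obs())
for cam in ["scene","side","wrist"]:
    c=capture(cam); save(c,f"pics/{cam}0.png")
    print(cam,c["cam_to_world"].round(2).tolist(),c["fx"],c["cx"],c["cy"])
    for t in ["extruder","grip_center","crank","plunger","plunger_back","stop_screw","pawl_nose","lever_pad","boxwood_tool","ring_cutter","clay_lump","stamp","beaker"]:
        print(t,w(t,cam,c,2))
E
python3 -c "
import cv2,numpy as np
cv2.imwrite('pics/both0.png',cv2.resize(np.hstack([cv2.imread('pics/scene0.png'),cv2.imread('pics/side0.png')]),(800,300)))"
```

```text
{'time': 0.0, 'joint_positions': array([-1.46000936e-01,  3.42732842e-01,  1.52502128e+00, -2.95256389e-05,
        1.27536495e+00, -1.46000389e-01]), 'dq': array([ 1.08469602e-03,  9.22366239e-05,  6.85639347e-04,  5.55833167e-04,
       -2.52938945e-04, -7.61691875e-04]), 'tau': array([ 7.61924657e-04, -4.31245601e+01, -2.44219762e+01,  7.17750052e-02,
        5.59406646e-02, -1.04314388e-04]), 'tool_pos': array([5.24597646e+02, 7.18110165e-02, 2.24638212e+02]), 'tcp_rot': array([-3.14007837e+00, -1.94133344e-04,  1.57080425e+00]), 'contact_force': array([-0.10560684,  0.80783854,  0.35384734]), 'moment': array([-0.03369346,  0.01773783,  0.04063932]), 'grip_width': 92.02125881698146}
scene [[-0.61, 0.58, -0.54, -195.57], [-0.79, -0.46, 0.4, 165.04], [-0.01, 0.67, 0.74, 998.02], [0.0, 0.0, 0.0, 1.0]] 474.0400458254082 251.8651972548197 191.35192988767542
extruder [(0.59, [496.7, -345.9, 105.5])]
grip_center [(0.58, [496.5, -204.2, 110.4]), (0.56, [488.3, -275.6, 136.0])]
crank [(0.77, [485.2, -280.3, 136.0]), (0.61, [433.0, -532.1, 62.4])]
plunger [(0.62, [523.2, -336.4, 158.3])]
p
[... 1036 characters left out ...]
.6, 132.7])]
boxwood_tool [(0.53, [509.0, -242.7, 68.9])]
ring_cutter [(0.89, [380.9, -382.9, 14.7])]
clay_lump []
stamp [(0.86, [564.9, -99.0, 20.5])]
beaker [(0.73, [435.5, -510.4, 52.4]), (0.46, [472.7, -278.1, 129.4])]
wrist [[1.0, 0.0, -0.0, 525.68], [-0.0, 0.96, 0.28, 75.42], [0.0, -0.28, 0.96, 384.42], [0.0, 0.0, 0.0, 1.0]] 342.29004348998154 251.585757160327 190.73134822492727
extruder [(0.95, [532.8, -201.3, 13.2])]
grip_center []
crank []
plunger []
plunger_back []
stop_screw []
pawl_nose [(0.74, [534.7, -202.1, 13.5]), (0.51, [384.2, -222.3, 10.4])]
lever_pad []
boxwood_tool [(0.69, [382.4, -222.6, 11.3])]
ring_cutter []
clay_lump []
stamp [(0.56, [561.0, -104.3, 21.6])]
beaker []
```

View pics/scene0.png

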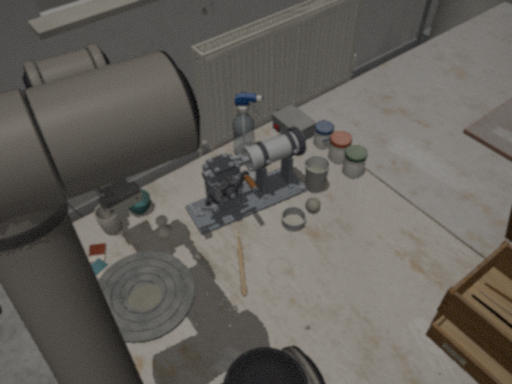

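View pics/side0.png

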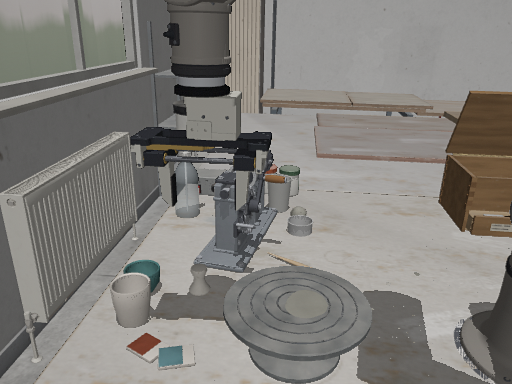

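The scene view shows the extruder at about px (205-300, 130-225), with the crank facing the robot and the barrel towards -y. The side view shows the arm hiding part of it, so I'll move for a wrist view from above.

```bash
python3 -m handwheel '[[[-8,-50,40],[0,0,0]],[[-8,-50,40],[0,0,0]],[[-8,-50,40],[0,0,0]],[[-8,-50,40],[0,0,0]],[[0,0,0],[0,0,0]],[[0,0,0],[0,0,0]]]' 1
python3 - <<'E'
from h import *
print(get_obs()["tool_pos"],get_obs()["contact_force"])
for cam in ["scene","side","wrist"]:
    c=capture(cam); save(c,f"pics/{cam}1.png")
    print(cam,c["cam_to_world"].round(3).tolist())
    for t in ["extruder","grip_center","crank","plunger","plunger_back","stop_screw","pawl_nose","lever_pad"]:
        print(t,w(t,cam,c,2))
E
```

```text
time: 2.85
tool_pos: [493.8, -193.2, 379.4]
tcp_rot: [-3.141, -0.001, 1.57]
contact_force: [-0.5, -0.2, 0.5]
grip_width: 36.3
[ 493.84802766 -193.16572042  379.40685095] [-0.47764416 -0.18292844  0.48695426]
scene [[-0.61, 0.58, -0.54, -195.572], [-0.792, -0.457, 0.405, 165.043], [-0.012, 0.675, 0.738, 998.021], [0.0, 0.0, 0.0, 1.0]]
extruder [(0.83, [499.0, -348.8, 102.9]), (0.34, [493.7, -208.1, 109.4])]
grip_center [(0.21, [523.5, -335.7, 161.1])]
crank [(0.82, [485.2, -278.8, 133.8])]
plunger [(0.7, [528.0, -330.2, 174.0]), (0.52, [524.9, -335.4, 157.0])]
plunger_back [(0.74, [525.7, -334.5, 161.8]), (0.25, [502.2, -227.4, 104.1])]
stop_screw []
pawl_nose [(0.73, [485.6, -277.9, 134.4])]
lever_pad [(0.72, [492.5, -204.0, 110.7]), (0.67, [520.1, -338.6, 159.8])]
side [[-0.995, 0.054, -0.08, 389.668], [-0.094, -0.367, 0.925, 586.581], [0.02, 0.929, 0.37, 476.947], [0.0, 0.0, 0.0, 1.0]]
extruder [(0.92, [505.3, -252.8, 101.0]), (0.57, [384.1, -461.1, 23.1])]
grip_center [(0.68, [382.8, -462.5, 21.1]), (0.58, [378.1, -382.5, 12.8])]
crank [(0.6, [479.9, -268.7, 135.1]), (0.35, [533.8, -369.4, 155.7])]
plunger [(0.47, [533.3, -371.6, 153.7])]
plunger_back [(0.51, [534.9, -369.2, 158.0]), (0.16, [499.7, -221.8, 111.7])]
stop_screw [(0.3, [482.9, -275.8, 133.8])]
pawl_nose [(0.42, [502.0, -223.4, 108.0])]
lever_pad [(0.62, [496.6, -217.9, 113.3])]
wrist [[1.0, 0.0, -0.0, 494.674], [-0.0, 0.96, 0.281, -118.333], [0.0, -0.281, 0.96, 539.399], [0.0, 0.0, 0.0, 1.0]]
extruder [(0.95, [526.8, -241.8, 111.5])]
grip_center [(0.69, [493.6, -262.5, 129.1])]
crank [(0.81, [488.9, -262.3, 129.3]), (0.34, [494.6, -186.9, 110.7])]
plunger [(0.63, [536.2, -241.1, 158.0])]
plunger_back [(0.68, [536.7, -240.2, 162.7]), (0.22, [562.8, -111.0, 52.7])]
stop_screw [(0.44, [492.8, -261.4, 131.8])]
pawl_nose [(0.64, [537.1, -244.4, 161.3])]
lever_pad [(0.91, [492.1, -183.7, 109.0])]
```

View pics/wrist1.png

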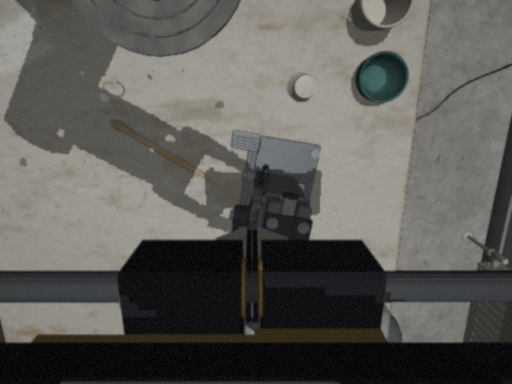

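The wrist view shows the lever pad at px (246,141), the base's far-left corner at about (320,148), the housing top at (288,218), and the jaws hiding the crank. I'll refine the extruder's pose from these pixels.

```bash
cat >> h.py <<'E'
def px(c,u,v,z):
    M=c["cam_to_world"]; d=M[:3,:3]@np.array([(u-c["cx"])/c["fx"],-(v-c["cy"])/c["fy"],-1.0])
    o=M[:3,3]; return o+d*(z-o[2])/d[2]
def proj(c,p):
    M=c["cam_to_world"]; q=M[:3,:3].T@(np.asarray(p,float)-M[:3,3])
    return c["cx"]+c["fx"]*q[0]/-q[2], c["cy"]-c["fy"]*q[1]/-q[2]
E
python3 - <<'E'
from h import *
c=capture("wrist")
print(c.keys())
print("pad",px(c,246,141,114),"corner",px(c,320,148,12), px(c,262,138,12))
i=cv2.resize(c["img"][110:250,210:340],None,fx=4,fy=4,interpolation=cv2.INTER_CUBIC)
j=cv2.resize(capture("scene")["img"][110:240,180:320],None,fx=4,fy=4,interpolation=cv2.INTER_CUBIC)
j=cv2.convertScaleAbs(j,alpha=1.8); i=cv2.convertScaleAbs(i,alpha=1.8)
h=max(i.shape[0],j.shape[0]); f=lambda a:np.vstack([a,np.zeros((h-a.shape[0],a.shape[1],3),np.uint8)])
o=np.hstack([f(i),f(j)]); o=cv2.resize(o,None,fx=800/o.shape[1],fy=800/o.shape[1]); print(o.shape)
cv2.imwrite("pics/crop1.png",o[:,:,::-1])
E
```

```text
dict_keys(['img', 'fx', 'fy', 'cx', 'cy', 'cam_to_world'])
pad [ 487.91628955 -178.25555513  114.        ] corner [ 600.85580222 -203.49840668   12.        ] [ 510.89264148 -188.03442492   12.        ]
(415, 800, 3)
```

View pics/crop1.png

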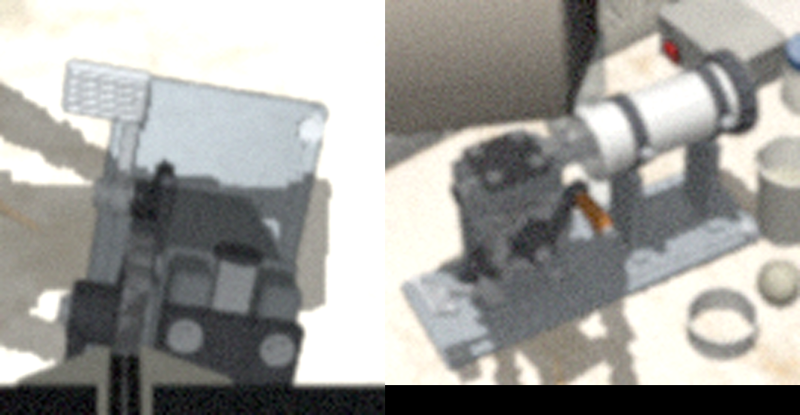

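```bash
python3 - <<'E'
from h import *
from scipy.optimize import brentq
yaw=-0.15; E=np.array([535,-282,0.]); R=np.array([[np.cos(yaw),-np.sin(yaw),0],[np.sin(yaw),np.cos(yaw),0],[0,0,1]])
s=capture("scene"); d=capture("side"); wc=capture("wrist")
sc=lambda u,v:(180+(u-385)/2.963,110+v/2.963)
u,v=sc(592,210); f=lambda z:(R.T@(px(s,u,v,z)-E))[0]+88
for z in range(110,190,10): print(z,(R.T@(px(s,u,v,z)-E)).round(1))
X=lambda p:E+R@np.array(p,float)
cr=lambda c:[round(385+(c[0]-180)*2.963),round((c[1]-110)*2.963)]
for n,p in dict(basefl=(-56,88,12),basefr=(-56,-242,12),pad=(-62,96,114),axis=(-88,0,115),housetopFL=(-42,42,182),FR=(-42,-42,182)).items():
    print(n,cr(proj(s,X(p))),np.round(proj(d,X(p))),np.round(proj(wc,X(p))))
for q in (1.3,1.5,1.7,1.9,2.1):
    a=q-.96; print(q,cr(proj(s,X((-88,-65*np.sin(a),115+65*np.cos(a))))),np.round(proj(d,X((-88,-65*np.sin(a),115+65*np.cos(a))))))
save(d,"pics/side2.png")
i=cv2.resize(d["img"][150:290,180:320],None,fx=4,fy=4,interpolation=cv2.INTER_CUBIC); cv2.imwrite("pics/crop2.png",i[:,:,::-1])
E
```

```text
110 [-39. -65. 110.]
120 [-47.4 -60.5 120. ]
130 [-55.9 -56.  130. ]
140 [-64.3 -51.5 140. ]
150 [-72.8 -47.1 150. ]
160 [-81.2 -42.6 160. ]
170 [-89.7 -38.1 170. ]
180 [-98.1 -33.6 180. ]
basefl [451, 361] [243. 266.] [250. 137.]
basefr [764, 226] [276. 206.] [223. 319.]
pad [435, 294] [245. 223.] [246. 141.]
axis [552, 270] [269. 206.] [216. 210.]
housetopFL [477, 198] [243. 181.] [256. 201.]
FR [568, 162] [254. 169.] [245. 269.]
1.3 [573, 211] [272. 176.]
1.5 [586, 210] [273. 177.]
1.7 [597, 212] [274. 179.]
1.9 [607, 216] [275. 182.]
2.1 [614, 223] [275. 185.]
```

View pics/crop2.png

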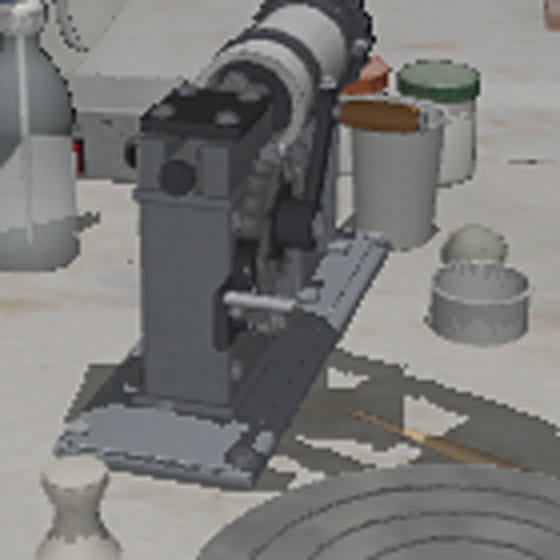

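The side view agrees with the pose: pad about (262,298), grip (378,115) in the crop, which gives q ≈ 1.65, yaw ≈ -0.15 and origin ≈ (535,-282). Next I'll move over the lever pad.

```bash
python3 -m handwheel '[[[-1,7,-56],[0,0,-0.15]],[[-1,7,-56],[0,0,0]],[[-1,7,-56],[0,0,0]],[[0,7,-50],[0,0,0]],[[0,0,0],[0,0,0]],[[0,0,0],[0,0,0]],[[0,0,0],[0,0,0]]]' 1
python3 - <<'E'
from h import *
c=capture("wrist"); print(get_obs()["tool_pos"],w("lever_pad","wrist",c,2)); save(c,"pics/wrist3.png")
E
```

```text
time: 5.32
tool_pos: [492.4, -166.6, 164.7]
tcp_rot: [3.137, 0.002, 1.421]
contact_force: [-0.4, 0.2, -0.7]
grip_width: 0.5
[ 492.11890804 -166.47577574  164.39735038] [(0.61, [486.9, -170.5, 113.3])]
```

View pics/wrist3.png

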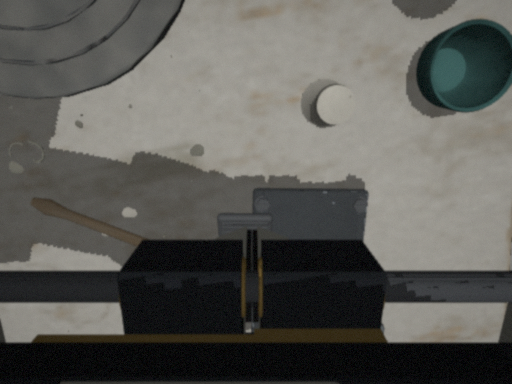

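The pad is directly below, spanning px u 218–272 with its top edge at v≈213. I'll shift slightly and press in small steps.

```bash
python3 -m handwheel '[[[-4,-8,-10],[0,0,0]],[[0,0,-10],[0,0,0]],[[0,0,-8],[0,0,0]],[[0,0,-8],[0,0,0]],[[0,1,-7],[0,0,0]],[[0,1,-6],[0,0,0]],[[0,1,-5],[0,0,0]],[[0,1,-5],[0,0,0]],[[0,0,0],[0,0,0]]]' 1
```

```text
time: 6.55
tool_pos: [486.9, -169.7, 102.9]
tcp_rot: [-3.141, 0.0, 1.421]
contact_force: [-1.1, -0.6, -0.5]
grip_width: 0.4
```

```bash
python3 -m handwheel '[[[0,0,-3],[0,0,0]],[[0,0,-2],[0,0,0]],[[0,0,0],[0,0,0]],[[0,0,0],[0,0,0]]]' 1
python3 - <<'E'
from h import *
c=capture("side");  print(w("lever_pad","side",c,2),w("pawl_nose","side",c,2)); save(c,"pics/side4.png")
i=cv2.resize(c["img"][130:270,180:320],None,fx=4,fy=4,interpolation=cv2.INTER_CUBIC)
wc=capture("wrist"); cv2.imwrite("pics/crop4.png",cv2.resize(np.hstack([i,cv2.resize(wc["img"],(747,560))]),(800,343))[:,:,::-1])
E
```

```text
time: 7.05
tool_pos: [487.0, -169.8, 98.3]
tcp_rot: [3.142, 0.0, 1.421]
contact_force: [-0.4, -0.1, 1.0]
grip_width: 0.3
[] []
```

View pics/crop4.png

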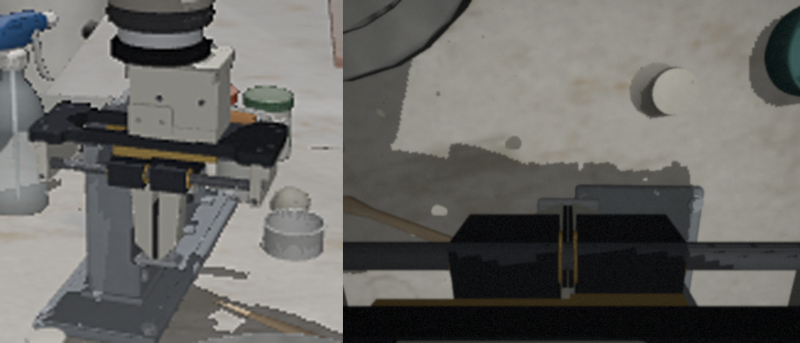

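The side view shows the fingertips on the pad and the lever down or nearly so. I'll press until I feel the stop.

```bash
python3 -m handwheel '[[[0,0,-2],[0,0,0]],[[0,0,-1],[0,0,0]],[[0,0,0],[0,0,0]]]' 1;python3 -m handwheel '[[[0,0,-2],[0,0,0]],[[0,0,-1],[0,0,0]],[[0,0,0],[0,0,0]]]' 1
```

```text
time: 7.62
tool_pos: [487.0, -169.6, 95.2]
tcp_rot: [3.142, -0.0, 1.421]
contact_force: [0.4, 0.2, 2.3]
grip_width: 0.1
time: 8.0
tool_pos: [487.0, -169.7, 92.2]
tcp_rot: [3.142, 0.0, 1.421]
contact_force: [0.9, -0.1, 1.3]
grip_width: 0.3
```

```bash
python3 -m handwheel '[[[0,0,20],[0,0,0]],[[-10,20,40],[0,0,0]],[[-20,50,50],[0,0,0]],[[-20,50,50],[0,0,0]],[[-20,50,20],[0,0,0]],[[0,0,0],[0,0,0]]]' 0
python3 - <<'E'
from h import *
c=capture("side");  print(w("lever_pad","side",c,2),w("pawl_nose","side",c,2))
i=cv2.resize(c["img"][150:290,180:320],None,fx=4,fy=4,interpolation=cv2.INTER_CUBIC)
wc=capture("wrist"); print(get_obs()["tool_pos"],w("lever_pad","wrist",wc,2),w("pawl_nose","wrist",wc,2),w("grip_center","wrist",wc,2))
cv2.imwrite("pics/crop5.png",cv2.resize(np.hstack([i,cv2.resize(wc["img"],(747,560))]),(800,343))[:,:,::-1])
E
```

```text
time: 8.75
tool_pos: [422.4, -12.5, 259.2]
tcp_rot: [3.138, 0.0, 1.425]
contact_force: [0.8, -0.6, -0.6]
grip_width: 56.0
[(0.77, [495.4, -215.2, 95.2])] [(0.63, [502.3, -224.6, 105.6])]
[423.07253518 -15.44809631 256.63764343] [(0.84, [487.1, -194.7, 86.3])] [] []
```

View pics/crop5.png

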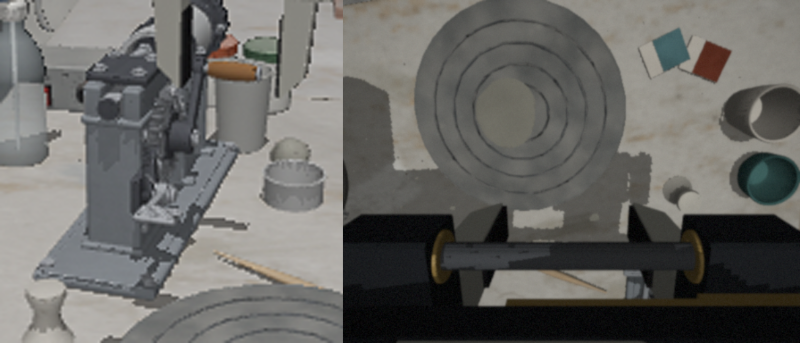

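```bash
python3 - <<'E'
from h import *
yaw=-0.15; E=np.array([535,-282,0.]); R=np.array([[np.cos(yaw),-np.sin(yaw),0],[np.sin(yaw),np.cos(yaw),0],[0,0,1]])
d=capture("side")
for t in (0,.4,.5,.54,.62):
    v=np.array([49.5,34]); y=46.5+v[0]*np.cos(t)+v[1]*np.sin(t); z=80-v[0]*np.sin(t)+v[1]*np.cos(t)
    c=[(x,y+a*np.cos(t),z-a*np.sin(t)) for a in(-13,13) for x in(-80,-44)]
    print(t,(y,z),[np.round(proj(d,E+R@np.array(p)),1).tolist() for p in [(-62,y,z)]+c])
i=cv2.resize(d["img"][200:260,215:275],None,fx=10,fy=10,interpolation=cv2.INTER_CUBIC); cv2.imwrite("pics/crop6.png",i[:,:,::-1])
E
```

```text
0 (np.float64(96.0), np.float64(114.0)) [[244.9, 223.3], [255.4, 221.7], [238.1, 219.6], [252.0, 227.1], [234.3, 224.9]]
0.4 (np.float64(105.33274284163693), np.float64(92.0398658518199)) [[243.6, 235.3], [253.9, 231.5], [236.6, 229.3], [250.7, 241.4], [233.0, 239.1]]
0.5 (np.float64(106.24080512611636), np.float64(86.10624294336462)) [[243.4, 238.1], [253.7, 234.0], [236.4, 231.7], [250.6, 244.8], [233.0, 242.3]]
0.54 (np.float64(106.43720344371513), np.float64(83.71236357954092)) [[243.4, 239.3], [253.6, 235.0], [236.3, 232.7], [250.6, 246.0], [233.0, 243.6]]
0.62 (np.float64(106.54217906306381), np.float64(78.91062707992955)) [[243.4, 241.4], [253.5, 236.9], [236.3, 234.6], [250.6, 248.5], [233.1, 246.1]]
```

View pics/crop6.png

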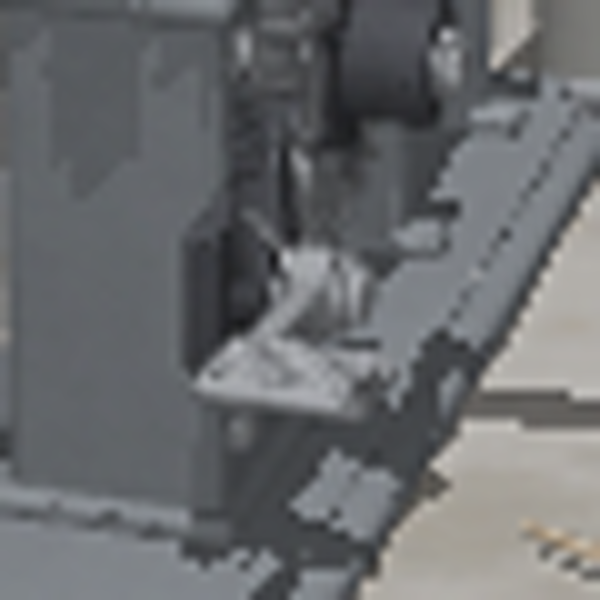

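The lever looks only partly down, about 0.45 rad. The tip was near the pad's outer edge, so I'll press again further in until it meets the hard stop.

```bash
python3 -m handwheel '[[[16,-40,-20],[0,0,0]],[[16,-40,-20],[0,0,0]],[[16,-40,-20],[0,0,0]],[[16,-42,-20],[0,0,0]],[[0,0,-20],[0,0,0]],[[0,0,-20],[0,0,0]],[[0,0,0],[0,0,0]]]' 1
python3 - <<'E'
from h import *
print(get_obs()["tool_pos"])
E
```

```text
time: 10.02
tool_pos: [485.9, -176.8, 135.6]
tcp_rot: [-3.138, -0.001, 1.42]
contact_force: [-0.1, -0.7, 0.5]
grip_width: 26.5
[ 485.94182783 -176.76325823  135.60357249]
```

```bash
python3 -m handwheel '[[[2,-2,-6],[0,0,0]],[[0,0,-6],[0,0,0]],[[0,0,-6],[0,0,0]],[[0,0,-6],[0,0,0]]]' 1; python3 -m handwheel '[[[0,0,-5],[0,0,0]],[[0,0,0],[0,0,0]]]' 1;  python3 -m handwheel '[[[0,0,-5],[0,0,0]],[[0,0,0],[0,0,0]]]' 1;  python3 -m handwheel '[[[0,0,-4],[0,0,0]],[[0,0,0],[0,0,0]]]' 1
```

```text
time: 10.52
tool_pos: [489.0, -178.6, 113.1]
tcp_rot: [3.141, 0.0, 1.421]
contact_force: [0.4, 0.5, 0.7]
grip_width: 0.7
time: 10.78
tool_pos: [488.8, -178.5, 107.9]
tcp_rot: [-3.141, -0.0, 1.421]
contact_force: [-0.2, -0.3, 0.4]
grip_width: 0.7
time: 11.02
tool_pos: [488.8, -178.6, 103.1]
tcp_rot: [-3.141, -0.0, 1.421]
contact_force: [-0.1, -1.0, 0.7]
grip_width: 0.6
time: 11.28
tool_pos: [488.8, -178.5, 99.0]
tcp_rot: [-3.141, -0.0, 1.421]
contact_force: [0.5, 0.3, -0.1]
grip_width: 0.5
```

```bash
python3 -m handwheel '[[[0,0,-3],[0,0,0]],[[0,0,0],[0,0,0]]]' 1;  python3 -m handwheel '[[[0,0,-3],[0,0,0]],[[0,0,0],[0,0,0]]]' 1
```

```text
time: 11.52
tool_pos: [488.9, -178.5, 96.1]
tcp_rot: [-3.141, -0.0, 1.421]
contact_force: [-0.5, 1.1, -0.8]
grip_width: 0.5
time: 11.78
tool_pos: [488.8, -178.6, 93.1]
tcp_rot: [-3.141, -0.0, 1.421]
contact_force: [0.2, 0.2, -1.0]
grip_width: 0.5
```

```bash
python3 -m handwheel '[[[0,0,-2],[0,0,0]],[[0,0,0],[0,0,0]]]' 1;  python3 -m handwheel '[[[0,0,-2],[0,0,0]],[[0,0,0],[0,0,0]]]' 1;  python3 -m handwheel '[[[0,0,-2],[0,0,0]],[[0,0,0],[0,0,0]]]' 1
```

```text
time: 12.02
tool_pos: [489.1, -178.7, 91.3]
tcp_rot: [3.141, 0.0, 1.421]
contact_force: [-0.3, 0.5, 0.4]
grip_width: 0.4
time: 12.28
tool_pos: [489.1, -178.6, 89.3]
tcp_rot: [3.141, -0.0, 1.421]
contact_force: [0.8, 0.3, 1.0]
grip_width: 0.2
time: 12.52
tool_pos: [489.0, -178.6, 87.3]
tcp_rot: [3.141, 0.0, 1.421]
contact_force: [-0.1, 1.2, 0.3]
grip_width: 0.6
```

```bash
python3 -m handwheel '[[[0,0,-2],[0,0,0]],[[0,0,0],[0,0,0]]]' 1;  python3 -m handwheel '[[[0,0,-2],[0,0,0]],[[0,0,0],[0,0,0]]]' 1
```

```text
time: 12.78
tool_pos: [489.0, -178.7, 85.2]
tcp_rot: [-3.142, 0.0, 1.421]
contact_force: [-0.0, 0.6, 0.5]
grip_width: 0.1
time: 13.02
tool_pos: [488.9, -178.6, 83.2]
tcp_rot: [-3.141, -0.0, 1.421]
contact_force: [0.6, 0.7, 0.6]
grip_width: 0.2
```

```bash
python3 - <<'E'
from h import *
o=get_obs(); tip=o["tool_pos"]-[0,0,22]
def crop(n,u0,v0,s,k):
    c=capture(n); i=cv2.convertScaleAbs(cv2.resize(c["img"][v0:v0+s,u0:u0+s],None,fx=k,fy=k,interpolation=cv2.INTER_CUBIC),alpha=1.3)
    p=(np.array(proj(c,tip))-[u0,v0])*k; print(n,proj(c,tip),p)
    i=np.ascontiguousarray(i); cv2.circle(i,tuple(int(x) for x in p),3,(255,0,0),1)
    print(w("lever_pad",n,c,2)); return i
a=crop("side",205,170,80,5); b=crop("scene",180,140,80,5); cv2.imwrite("pics/crop7.png",np.hstack([a,b])[:,:,::-1])
E
```

```text
side (np.float64(244.39056834677814), np.float64(246.68818332996278)) [196.95284173 383.44091665]
[(0.45, [484.5, -160.2, 87.3])]
scene (np.float64(198.87808168810832), np.float64(222.30830390456558)) [ 94.39040844 411.54151952]
[]
```

View pics/crop7.png

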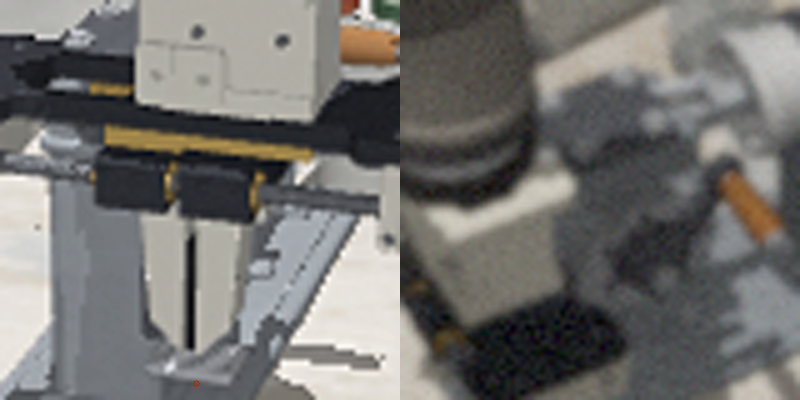

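The pad's near edge in the side view has gone from v≈241 to v≈246, so the lever is following the fingers and is nearly down. I'll continue to the stop.

```bash
python3 -m handwheel '[[[0,0,-2],[0,0,0]],[[0,0,0],[0,0,0]]]' 1;  python3 -m handwheel '[[[0,0,-2],[0,0,0]],[[0,0,0],[0,0,0]]]' 1
```

```text
time: 13.48
tool_pos: [489.0, -178.7, 81.3]
tcp_rot: [3.142, 0.0, 1.421]
contact_force: [-0.8, 0.8, 1.0]
grip_width: 0.4
time: 13.72
tool_pos: [489.0, -178.6, 79.3]
tcp_rot: [3.142, -0.0, 1.421]
contact_force: [-0.2, 0.9, 2.5]
grip_width: 0.5
```

```bash
python3 -m handwheel '[[[0,0,-1],[0,0,0]],[[0,0,0],[0,0,0]]]' 1;  python3 -m handwheel '[[[0,0,-1],[0,0,0]],[[0,0,0],[0,0,0]]]' 1; python3 -m handwheel '[[[0,0,-1],[0,0,0]],[[0,0,0],[0,0,0]]]' 1
```

```text
time: 13.98
tool_pos: [489.1, -178.6, 79.0]
tcp_rot: [3.141, 0.0, 1.421]
contact_force: [-1.4, 2.2, 7.6]
grip_width: 0.8
time: 14.22
tool_pos: [489.1, -178.6, 78.7]
tcp_rot: [3.141, 0.0, 1.421]
contact_force: [-3.5, 2.2, 13.7]
grip_width: 0.4
time: 14.48
tool_pos: [489.1, -178.6, 78.4]
tcp_rot: [3.14, 0.0, 1.421]
contact_force: [-6.0, 4.4, 21.2]
grip_width: -0.1
```

The lever hit a firm stop at TCP z ≈ 79, with 21 N at the end. I'll lift off, turn the jaws 90° and go above the grip.

```bash
python3 -m handwheel '[[[0,0,50],[0,0,0]],[[0,0,55],[0,0,0]],[[0,0,55],[0,0,0.17]],[[-6,-17,0],[0,0,0.175]],[[-6,-17,0],[0,0,0.175]],[[-6,-17,0],[0,0,0.175]],[[-6,-17,0],[0,0,0.175]],[[-6,-17,0],[0,0,0.175]],[[-6,-17,0],[0,0,0.175]],[[-6,-17,0],[0,0,0.175]],[[-5,-11,0],[0,0,0.175]],[[0,0,0],[0,0,0]]]' 0.2
python3 - <<'E'
from h import *
o=get_obs(); print(o["time"],o["tool_pos"],o["tcp_rot"],o["joint_positions"].round(2))
c=capture("wrist"); save(c,"pics/wrist8.png"); print(c["cam_to_world"].round(3).tolist())
for n in("grip_center","crank","lever_pad","plunger","stop_screw"): print(n,w(n,"wrist",c,2))
s=capture("side"); save(s,"pics/side8.png"); print(w("lever_pad","side",s,2),w("pawl_nose","side",s,2),proj(s,o["tool_pos"]-[0,0,22]))
sc=capture("scene"); save(sc,"pics/scene8.png"); print(w("grip_center","scene",sc,2),w("pawl_nose","scene",sc,2),w("lever_pad","scene",sc,2))
a=cv2.convertScaleAbs(cv2.resize(c["img"][120:384,60:460],(500,330)),alpha=1.3)
b=cv2.resize(s["img"][130:262,200:320],(300,330),interpolation=cv2.INTER_CUBIC)
cv2.imwrite("pics/crop8.png",np.hstack([a,b])[:,:,::-1])
E
```

```text
time: 15.98
tool_pos: [441.6, -309.3, 235.9]
tcp_rot: [3.141, -0.001, 2.988]
contact_force: [-0.2, 0.0, 0.5]
grip_width: 73.7
15.975 [ 441.60102547 -309.29932181  235.92197929] [ 3.14144415e+00 -5.22116260e-04  2.98778007e+00] [-0.75  0.36  1.47 -0.    1.32 -2.17]
[[0.153, -0.949, -0.277, 367.519], [0.988, 0.147, 0.043, -298.06], [0.0, -0.28, 0.96, 395.06], [0.0, 0.0, 0.0, 1.0]]
grip_center [(0.64, [470.8, -295.3, 153.0]), (0.45, [556.3, -119.2, 17.2])]
crank [(0.69, [469.1, -293.0, 152.2])]
lever_pad [(0.74, [440.8, -534.2, 58.1]), (0.63, [493.4, -180.9, 77.9])]
plunger [(0.64, [526.4, -333.2, 162.9]), (0.37, [438.1, -535.9, 58.0])]
stop_screw [(0.87, [527.1, -329.9, 176.8]), (0.26, [496.5, -232.0, 96.1])]
[(0.57, [495.8, -203.3, 82.7])] [(0.7, [434.1, -511.2, 52.4]), (0.61, [504.2, -221.9, 101.1])] (np.float64(274.35373119915766), np.float64(157.09307279737135))
[(0.75, [488.1, -278.4, 137.6]), (0.47, [377.4, -465.8, 25.1])] [(0.46, [500.4, -228.7, 99.3])] [(0.66, [493.2, -194.2, 79.4])]
```

View pics/crop8.png

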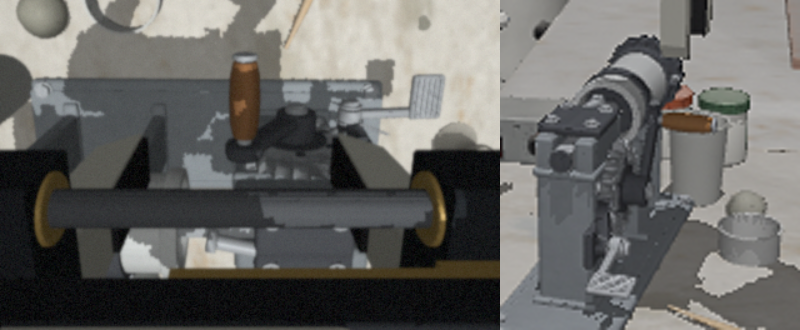

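The wrist view shows the grip centred between the jaws at px ≈(255,200), and the lever pad at px ≈(402,198) tilted fully down. The networks put the pad at z ≈ 78, which agrees.

```bash
python3 - <<'E'
from h import *
c=capture("wrist"); s=capture("side")
print("pad",px(c,402,197.6,79))
for z in (150,155,160,165,170): print(z,px(c,255,200,z),"ends",px(c,255,164,z),px(c,254,232,z))
o=get_obs()["tool_pos"]; print(o,proj(c,o-[0,0,22]),proj(c,o))
# side grip: crop centre (688,122)-> px
u,v=200+(688-500)*0.4,130+122*0.4; print(u,v)
from scipy.optimize import least_squares
def ray(c,u,v): 
    return c["cam_to_world"][:3,3],px(c,u,v,0)-c["cam_to_world"][:3,3]
def tri(obs):
    A=[];b=[]
    for cc,u,v in obs:
        o,d=ray(cc,u,v); d/=np.linalg.norm(d); P=np.eye(3)-np.outer(d,d); A.append(P); b.append(P@o)
    return np.linalg.lstsq(np.vstack(A),np.hstack(b),rcond=None)[0]
sc=capture("scene")
print("grip w+s",tri([(c,255,200),(s,u,v)]),"w+s+sc",tri([(c,255,200),(s,u,v),(sc,249.9,180.9)]))
E
```

```text
pad [ 488.18862167 -168.38105139   79.        ]
150 [ 446.42692751 -306.86761289  150.        ] ends [ 419.11054291 -302.78717843  150.        ] [ 472.05473978 -311.47891511  150.        ]
155 [ 444.82602173 -306.67740788  155.        ] ends [ 418.06606942 -302.6800915   155.        ] [ 469.93179776 -311.1947783   155.        ]
160 [ 443.22511594 -306.48720288  160.        ] ends [ 417.02159593 -302.57300458  160.        ] [ 467.80885574 -310.91064148  160.        ]
165 [ 441.62421015 -306.29699788  165.        ] ends [ 415.97712244 -302.46591766  165.        ] [ 465.68591372 -310.62650467  165.        ]
170 [ 440.02330436 -306.10679287  170.        ] ends [ 414.93264895 -302.35883074  170.        ] [ 463.5629717  -310.34236785  170.        ]
[ 442.01821931 -308.6301573   236.36399478] (np.float64(251.88832732568574), np.float64(227.84371263236608)) (np.float64(251.92968975864028), np.float64(244.52494996848))
275.2 178.8
grip w+s [ 439.58379242 -306.14993538  165.93701749] w+s+sc [ 440.13826471 -306.3963259   167.1679952 ]
```

Extruder pose confirmed: the pad is where predicted, and the grip is at ≈(440.5,-307,166), so q ≈ 1.6. I'll go down with a 3 mm bias to the clockwise side, so that closing the jaws relieves the pawl.

```bash
python3 -m handwheel '[[[-1,-1,-20],[0,0,0]],[[0,0,-20],[0,0,0]],[[0,0,-15],[0,0,0]],[[0,0,-12],[0,0,0]],[[0,0,0],[0,0,0]]]' 0.4
python3 -m handwheel '[[[0,0,0],[0,0,0]],[[0,0,0],[0,0,0]],[[0,0,0],[0,0,0]],[[0,0,0],[0,0,0]],[[0,0,0],[0,0,0]],[[0,0,0],[0,0,0]]]' 1
```

```text
time: 17.4
tool_pos: [440.7, -309.4, 168.6]
tcp_rot: [3.141, -0.001, 2.991]
contact_force: [0.4, -1.2, -0.9]
grip_width: 54.9
time: 18.15
tool_pos: [441.2, -308.2, 169.4]
tcp_rot: [3.139, -0.0, 2.991]
contact_force: [1.6, 5.6, 2.0]
grip_width: 13.3
```

```bash
python3 -m handwheel '[[[-0.2,-1.2,-0.8],[0,0,0]],[[-0.2,-1.2,-0.8],[0,0,0]],[[-0.2,-1.2,-0.8],[0,0,0]],[[0,0,0],[0,0,0]],[[0,0,0],[0,0,0]]]' 1
python3 - <<'E'
from h import *
for n in("side","scene","wrist"):
    c=capture(n); print(n,w("pawl_nose",n,c,2),w("grip_center",n,c,1))
print(get_obs()["contact_force"])
E
```

```text
time: 18.77
tool_pos: [440.7, -311.3, 167.0]
tcp_rot: [3.138, -0.0, 2.991]
contact_force: [0.8, 7.9, 3.1]
grip_width: 13.1
side [(0.62, [503.5, -213.7, 103.4])] [(0.84, [479.6, -270.1, 132.8])]
scene [(0.5, [502.1, -218.4, 97.9])] [(0.73, [488.5, -272.0, 132.0])]
wrist [] [(0.83, [432.9, -306.3, 169.5])]
[0.85780138 7.0226136  3.0242645 ]
```

The pawl nose moved about 10 mm to the left and the spring load is now on my grip at about 8 N. I'll let back a little to confirm that the load stays with me.

```bash
python3 - <<'E'
import numpy as np
a=np.arange(.72,-.85,-.08); p=np.c_[-.149*65*np.sin(a),-.989*65*np.sin(a),65*np.cos(a)]
for A,d in zip(a[1:],np.diff(p,axis=0)): print(round(A,2),d.round(1).tolist())
E
python3 -m handwheel '[[[0.3,2,1.7],[0,0,0]],[[0.3,2,1.7],[0,0,0]],[[0,0,0],[0,0,0]]]' 1;python3 -m handwheel '[[[0.3,2,1.6],[0,0,0]],[[0.3,2,1.5],[0,0,0]],[[0,0,0],[0,0,0]]]' 1
```

```text
0.64 [0.6, 4.0, 3.3]
0.56 [0.6, 4.2, 2.9]
0.48 [0.7, 4.5, 2.6]
0.4 [0.7, 4.7, 2.2]
0.32 [0.7, 4.8, 1.8]
0.24 [0.7, 4.9, 1.4]
0.16 [0.8, 5.0, 1.0]
0.08 [0.8, 5.1, 0.6]
0.0 [0.8, 5.1, 0.2]
-0.08 [0.8, 5.1, -0.2]
-0.16 [0.8, 5.1, -0.6]
-0.24 [0.8, 5.0, -1.0]
-0.32 [0.7, 4.9, -1.4]
-0.4 [0.7, 4.8, -1.8]
-0.48 [0.7, 4.7, -2.2]
-0.56 [0.7, 4.5, -2.6]
-0.64 [0.6, 4.2, -2.9]
-0.72 [0.6, 4.0, -3.3]
-0.8 [0.6, 3.7, -3.6]
time: 19.6
tool_pos: [441.4, -307.2, 170.2]
tcp_rot: [3.138, -0.0, 2.991]
contact_force: [1.6, 6.3, 0.7]
grip_width: 13.5
time: 19.98
tool_pos: [442.1, -303.0, 173.0]
tcp_rot: [3.137, -0.0, 2.991]
contact_force: [3.4, 7.1, -1.0]
grip_width: 13.3
```

The load is still on the grip past the start angle, so the pawl is clear. I'll continue along the arc.

```bash
python3 -m handwheel '[[[0.7,4.5,2.6],[0,0,0]],[[0.7,4.7,2.2],[0,0,0]],[[0.7,4.8,1.8],[0,0,0]],[[0,0,0],[0,0,0]]]' 1;python3 -m handwheel '[[[0.7,4.9,1.4],[0,0,0]],[[0.8,5,1],[0,0,0]],[[0.8,5.1,0.6],[0,0,0]],[[0.8,5.1,0.2],[0,0,0]],[[0,0,0],[0,0,0]]]' 1
```

```text
time: 20.48
tool_pos: [444.3, -288.9, 179.2]
tcp_rot: [3.137, -0.0, 2.991]
contact_force: [4.2, 6.7, -3.7]
grip_width: 13.1
time: 21.1
tool_pos: [447.4, -269.8, 182.0]
tcp_rot: [3.139, -0.0, 2.991]
contact_force: [6.0, 3.1, -9.1]
grip_width: 13.2
```

```bash
python3 -m handwheel '[[[0.8,5.1,-0.2],[0,0,0]],[[0.8,5.1,-0.6],[0,0,0]],[[0.8,5,-1],[0,0,0]],[[0,0,0],[0,0,0]]]' 1
```

```text
time: 21.6
tool_pos: [449.7, -255.7, 180.4]
tcp_rot: [3.141, 0.0, 2.991]
contact_force: [6.0, -0.8, -11.3]
grip_width: 13.3
```

```bash
python3 -m handwheel '[[[0,2.5,-1.4],[0,0,0]],[[-0.3,2.5,-1.2],[0,0,0]],[[0,2.5,-0.9],[0,0,0]],[[0,0,0],[0,0,0]]]' 1;python3 -m handwheel '[[[0.4,2.5,-0.9],[0,0,0]],[[0.4,2.4,-0.9],[0,0,0]],[[0,0,0],[0,0,0]]]' 1
```

```text
time: 22.1
tool_pos: [450.6, -249.3, 178.3]
tcp_rot: [-3.14, 0.004, 2.991]
contact_force: [7.5, -2.8, -7.1]
grip_width: 13.6
time: 22.48
tool_pos: [451.4, -244.7, 176.5]
tcp_rot: [-3.139, 0.004, 2.991]
contact_force: [7.4, -3.0, -6.7]
grip_width: 13.1
```

```bash
python3 -m handwheel '[[[-0.3,1.8,-1.2],[0,0,0]],[[-0.3,1.8,-1.2],[0,0,0]],[[0,0,0],[0,0,0]]]' 1;python3 -m handwheel '[[[0,1.2,-0.7],[0,0,0]],[[0,0,0],[0,0,0]]]' 1;python3 -m handwheel '[[[0.1,1.2,-0.6],[0,0,0]],[[0,0,0],[0,0,0]]]' 1
```

```text
time: 22.85
tool_pos: [451.9, -241.5, 174.9]
tcp_rot: [-3.139, 0.007, 2.991]
contact_force: [8.8, -3.2, -3.5]
grip_width: 13.4
time: 23.1
tool_pos: [452.0, -240.5, 174.3]
tcp_rot: [-3.138, 0.008, 2.991]
contact_force: [9.3, -3.1, -3.0]
grip_width: 13.2
time: 23.35
tool_pos: [452.2, -239.4, 173.8]
tcp_rot: [-3.138, 0.008, 2.991]
contact_force: [10.0, -4.0, -3.1]
grip_width: 13.2
```

```bash
python3 -m handwheel '[[[1.0,0.5,-0.3],[0,0,0]],[[0.8,0.7,-0.4],[0,0,0]],[[0,0,0],[0,0,0]]]' 1;python3 -m handwheel '[[[0.2,1.2,-0.7],[0,0,0]],[[0,0,0],[0,0,0]]]' 1;python3 -m handwheel '[[[0.2,1.2,-0.7],[0,0,0]],[[0,0,0],[0,0,0]]]' 1
```

```text
time: 23.72
tool_pos: [452.6, -237.6, 172.7]
tcp_rot: [-3.139, 0.005, 2.991]
contact_force: [4.4, -2.9, -1.9]
grip_width: 13.3
time: 23.98
tool_pos: [452.8, -236.5, 172.0]
tcp_rot: [-3.139, 0.005, 2.991]
contact_force: [4.4, -5.0, -1.9]
grip_width: 13.3
time: 24.22
tool_pos: [453.0, -235.3, 171.3]
tcp_rot: [-3.139, 0.005, 2.991]
contact_force: [4.3, -3.8, -1.5]
grip_width: 13.2
```

```bash
for i in 1; do :; done; python3 -m handwheel '[[[0.2,0.9,-0.6],[0,0,0]],[[0,0,0],[0,0,0]]]' 1;python3 -m handwheel '[[[0.2,0.9,-0.6],[0,0,0]],[[0,0,0],[0,0,0]]]' 1
```

```text
time: 24.48
tool_pos: [453.1, -234.5, 170.7]
tcp_rot: [-3.139, 0.004, 2.991]
contact_force: [5.7, -2.9, -1.5]
grip_width: 13.7
time: 24.72
tool_pos: [453.3, -233.6, 170.1]
tcp_rot: [-3.139, 0.004, 2.991]
contact_force: [5.5, -4.4, -2.0]
grip_width: 13.2
```

```bash
python3 -m handwheel '[[[0.2,0.9,-0.6],[0,0,0]],[[0,0,0],[0,0,0]]]' 1;python3 -m handwheel '[[[0.2,0.9,-0.6],[0,0,0]],[[0,0,0],[0,0,0]]]' 1
```

```text
time: 24.98
tool_pos: [453.4, -232.7, 169.5]
tcp_rot: [-3.139, 0.004, 2.991]
contact_force: [4.5, -4.2, -1.4]
grip_width: 13.5
time: 25.22
tool_pos: [453.5, -232.1, 169.0]
tcp_rot: [-3.138, 0.004, 2.991]
contact_force: [3.8, -4.0, -0.7]
grip_width: 13.1
```

```bash
python3 - <<'E'
from h import *
for n in("scene","wrist"):
    c=capture(n); print(n,w("stop_screw",n,c,1),w("plunger_back",n,c,1),w("plunger",n,c,1))
E
```

```text
scene [] [] [(0.59, [515.4, -340.4, 151.7])]
wrist [] [(0.75, [494.6, -342.7, 151.6])] [(0.91, [495.0, -340.0, 152.8])]
```

```bash
python3 -m handwheel '[[[0.2,0.7,-0.5],[0,0,0]],[[0,0,0],[0,0,0]]]' 1;python3 -m handwheel '[[[0.2,0.7,-0.5],[0,0,0]],[[0,0,0],[0,0,0]]]' 1
```

```text
time: 25.88
tool_pos: [453.6, -231.8, 168.8]
tcp_rot: [-3.137, 0.004, 2.991]
contact_force: [2.5, -5.8, 1.0]
grip_width: 13.3
time: 26.12
tool_pos: [453.7, -231.5, 168.5]
tcp_rot: [-3.136, 0.004, 2.991]
contact_force: [1.9, -7.1, 2.6]
grip_width: 13.0
```

```bash
python3 -m handwheel '[[[0,0.3,-0.25],[0,0,0]],[[0,0,0],[0,0,0]],[[0,0,0],[0,0,0]]]' 1
```

```text
time: 26.5
tool_pos: [453.7, -231.4, 168.5]
tcp_rot: [-3.136, 0.005, 2.991]
contact_force: [0.6, -7.9, 3.0]
grip_width: 12.8
```

Contact is clear: force at the grip rose from about 3 to 8 N with almost no motion, at q ≈ 0.34, inside the expected range. Now I'll let go and retreat.

```bash
python3 -m handwheel '[[[0,0,0],[0,0,0]],[[0,0,0],[0,0,0]],[[0,0,0],[0,0,0]],[[0,0,0],[0,0,0]],[[0,0,0],[0,0,0]]]' 0.4
python3 -m handwheel '[[[0,0,15],[0,0,0]],[[0,0,30],[0,0,0]],[[0,0,40],[0,0,0]],[[-20,30,40],[0,0,0]],[[-30,50,20],[0,0,0]],[[-30,50,20],[0,0,0]],[[0,0,0],[0,0,0]],[[0,0,0],[0,0,0]]]'
python3 - <<'E'
from h import *
o=get_obs(); print(o["tool_pos"],o["contact_force"])
C={n:capture(n) for n in("scene","side","wrist")}
for n,c in C.items():
    for t in("stop_screw","plunger_back","pawl_nose","lever_pad","grip_center","stamp","ring_cutter","clay_lump","boxwood_tool","beaker"): print(n,t,w(t,n,c,1))
a=cv2.resize(C["scene"]["img"][130:230,180:310],(400,308),interpolation=cv2.INTER_CUBIC); b=cv2.resize(C["side"]["img"][150:270,180:336],(400,308),interpolation=cv2.INTER_CUBIC)
cv2.imwrite("pics/fin.png",cv2.convertScaleAbs(np.hstack([a,b]),alpha=1.3)[:,:,::-1])
E
```

```text
time: 27.12
tool_pos: [452.5, -228.5, 166.6]
tcp_rot: [3.141, -0.0, 2.991]
contact_force: [-0.3, -0.0, -1.0]
grip_width: 54.1
time: 28.12
tool_pos: [372.8, -98.8, 331.8]
tcp_rot: [-3.141, 0.001, 2.991]
contact_force: [1.0, -0.0, -0.1]
grip_width: 55.3
[372.78784696 -98.76444617 331.75845395] [ 0.98875788 -0.00509476 -0.1016715 ]
scene stop_screw []
scene plunger_back [(0.26, [376.8, -468.8, 24.2])]
scene pawl_nose [(0.62, [483.1, -465.3, 145.2])]
scene lever_pad []
scene grip_center []
scene stamp []
scene ring_cutter [(0.74, [381.2, -400.0, 19.2])]
scene clay_lump [(0.5, [376.9, -468.4, 25.9])]
scene boxwood_tool [(0.77, [318.3, -186.2, 12.2])]
scene beaker [(0.93, [432.8, -533.1, 57.5])]
side stop_screw []
side plunger_back [(0.57, [537.6, -230.1, 157.0])]
side pawl_nose []
side lever_pad [(0.28, [539.9, -234.9, 157.8])]
side grip_center [(0.69, [434.0, -511.4, 66.4])]
side stamp [(0.75, [562.0, -99.8, 21.8])]
side ring_cutter [(0.7, [377.9, -381.0, 13.7])]
side clay_lump [(0.5, [384.9, -462.6, 26.5])]
side boxwood_tool [(0.45, [392.5, -227.9, 3.8])]
side beaker [(0.98, [433.6, -512.7, 64.5])]
wrist stop_screw []
wrist plunger_back [(0.58, [534.2, -204.4, 160.4])]
wrist pawl_nose []
wrist lever_pad [(0.73, [488.8, -168.9, 80.7])]
wrist grip_center []
wrist stamp [(0.51, [556.4, -114.8, 16.4])]
wrist ring_cutter [(0.72, [380.4, -414.7, 17.8])]
wrist clay_lump [(0.83, [382.3, -458.7, 22.5])]
wrist boxwood_tool [(0.58, [345.9, -198.4, 9.8])]
wrist beaker []
```

View pics/fin.png

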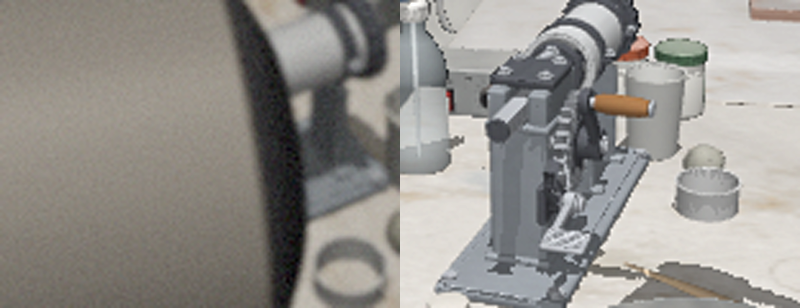

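The side view shows the lever down, the rack run out to the left and the grip at about px (267,191). Nothing around it has moved. As a last numeric check, I'll compare the grip with the released angle.

```bash
python3 -m handwheel '[[[-10,40,10],[0,0,0]],[[-10,50,10],[0,0,0]],[[-10,50,10],[0,0,0]],[[0,0,0],[0,0,0]],[[0,0,0],[0,0,0]]]'
python3 - <<'E'
from h import *
yaw=-0.15; E=np.array([535,-282,0.]); R=np.array([[np.cos(yaw),-np.sin(yaw),0],[np.sin(yaw),np.cos(yaw),0],[0,0,1]])
d=capture("side"); s=capture("scene"); 
def cen(c,u0,v0,u1,v1):
    h=cv2.cvtColor(c["img"][v0:v1,u0:u1],cv2.COLOR_RGB2HSV); m=cv2.inRange(h,(5,110,50),(22,255,255)); n,l,st,ce=cv2.connectedComponentsWithStats(m)
    if n<2: return None
    k=1+st[1:,4].argmax(); return ce[k]+[u0,v0],st[k,4]
print(cen(d,245,175,300,205),cen(s,190,140,270,215))
for a in (-.5,-.55,-.6,-.65,-.7):
    p=E+R@np.array([-88,-65*np.sin(a),115+65*np.cos(a)]); print(a,np.round(proj(d,p),1),np.round(proj(s,p),1))
for n,c in(("side",d),("scene",s)):
    for t in("stop_screw","plunger_back","plunger","pawl_nose","lever_pad","grip_center"): print(n,t,w(t,n,c,1))
print(get_obs()["time"],get_obs()["contact_force"])
E
```

```text
time: 30.4
tool_pos: [342.7, 41.2, 361.6]
tcp_rot: [-3.141, 0.0, 2.992]
contact_force: [0.6, 0.2, 0.8]
grip_width: 55.0
(array([265.97315436, 190.59731544]), np.int32(149)) None
-0.5 [266.  186.2] [223.9 190.3]
-0.55 [265.7 187.4] [222.9 191.2]
-0.6 [265.4 188.7] [221.9 192.1]
-0.65 [265. 190.] [220.9 193.1]
-0.7 [264.7 191.4] [220. 194.]
side stop_screw []
side plunger_back [(0.82, [538.5, -233.2, 160.8])]
side plunger [(0.56, [535.8, -237.2, 154.0])]
side pawl_nose []
side lever_pad [(0.74, [498.1, -196.7, 84.6])]
side grip_center [(0.6, [477.9, -249.5, 137.2])]
scene stop_screw []
scene plunger_back [(0.66, [519.5, -339.7, 169.6])]
scene plunger []
scene pawl_nose []
scene lever_pad []
scene grip_center []
31.1 [0.80179048 0.85072024 0.2415009 ]
```

```bash
python3 -c "
from plant import bot
print(bot.close_job())"
```

```text
the job is handed in; nothing more can be done
None
```

I handed the job in at about 31 s of the 54 s allowed. The lever is down, the plunger is back on its stop screw, and the gripper is open and clear of everything.

**Lever:** The first press took it only about two thirds of the way, so I pressed again until it met its stop (21 N at the end). Later camera readings put the pad at z ≈ 78–85 mm, against 79 mm for fully down.

**Pawl:** I pinched the grip and eased it a few millimetres clockwise. The camera showed the pawl nose moving about 10 mm to the left. The spring load then stayed on my grip as I passed the original tooth position, so the pawl was clear.

**Crank:** I let it back at about 0.6 rad/s or slower. I then felt for the stop in steps of 1 mm or less. The force at the grip rose from about 3 N to 8 N with almost no movement, at crank angle ≈ 0.34, and I let go there.

**Last checks:**
- The grip still stands within about 0.05 rad of where I released it.
- The tool reads no contact force.
- The bystanders show no shift I could attribute to the arm, but the detections vary by a few centimetres (the boxwood tool most), so this is not an exact check.

**Not confirmed:**
- The networks did not find the stop screw or the pawl nose in the last pictures. Plunger contact therefore rests on the force rise and the unchanged crank angle, and the pawl being clear rests on the load test and the lever being down.
- The fingers reached the lever's stop about 20 mm lower than the fingertip length predicted, and I did not resolve why.

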